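Press the shelf label holder home behind the rail lip

TASK

Take the wider of the two label holders out of its wooden stand and slide it upright, label side facing out (away from the bottles), down behind the lip of the rail on the bottle riser, into the free gap. There it meets a sprung clip: press it gently but fully home against the clip, and finish while still holding it pressed down, without letting go. Do not force it hard against the riser, and leave the narrow holder, the two brown jars and the small white pot where they are.

Things in the scene. Friction and masses are not known exactly. Their poses are not given: they have to be found in the camera images.
- holder: wide label holder, white plastic, about 45 g, upright in a stand. Origin: middle of its bottom edge; z up, y along its width, -x the side with the paper label (at the start roughly towards the robot, within 0.5 rad). Tongue 60 wide (y), 6 thick (x), z 0 to 55 mm; above it the label plate, 60 wide, 10 thick, z 55 to 91 mm: grip this across its thickness.
- stand_wide: fixed wooden block, 56 (x) by 90 (y) by 32 mm high, in which the wide holder stands; origin under its middle. Its slot, 9 by 63 mm, along y, has its floor 10 mm above the bench: lift the holder straight up 22 mm to clear it.
- board_back (a point): middle of the back edge of the riser's board top: at x = 149, y = 0, z = 70 mm in the riser's frame; the label is to face away from it
- narrow: the narrow label holder, the same but 36 mm wide, in a like stand of its own on the other side; either may be on the left. Leave it.
- riser: fixed light wooden bottle riser, 340 mm long (y), board top at z = 70 mm reaching back to x = 149 mm, with an aluminium label rail on its front edge (-x, towards the robot; turned up to 0.3 rad). Origin: on the bench under the middle of the rail's free gap; x from lip to board, y along the rail, z up.
- gap_mouth (a point): middle of the mouth of the free gap, 58 mm above the riser's origin, level with the straight lip's top. The slot below is upright, 10 mm wide (riser x -5 to +5 mm), the gap 72 mm long in y; beside it the slot is filled to z = 66 mm. Above, the 4 mm lip flares out to x = -13 mm at z = 67 mm, and the riser's face bevels back to x = +9 mm at z = 70 mm.
- clip (a joint): black sprung clip, 50 mm long, in the bottom of the slot, under the middle of the gap. Value: how far it is pressed down, 0 to 0.010 m (stop). Its top is at z = 32 mm when free and 22 mm at the stop. It pushes up with about 3 N at first, 7 N at the stop, and lifts the holder again if let go.
- jar_a: brown glass jar with black cap, 56 mm wide, 85 mm high, on the riser's board 75 to 100 mm behind the slot near the +y end; origin under its middle. Leave it.
- jar_b: brown glass jar with black cap, 50 mm wide, 75 mm high, on the riser's board near the -y end; origin under its middle. Leave it.
- pot: small white capped pot, 42 mm wide, 50 mm high, on the bench between the two stands; origin under its middle. Leave it.
Things that resemble listed ones, but are neither listed nor needed, are in the scene too. What is shaped like the holder but red is not meant.

How it is judged:
By the outcome, as a careful person would: the job done as asked, in the order asked, and still so for the second after the job is handed in, while the arm keeps its last pose, push and grip.
It also fails if it takes over 38 s, if anything falls off the work surface, if the arm or the gripper's body presses on something with over 40 N, if the wrist force passes 120 N, or if a joint passes its speed limit or range.

ROBOT

A 7-joint arm with a two-finger parallel gripper is mounted at the origin on the work surface. World frame = base frame: x ahead of the robot, y to its left, z up, the work surface at z = 0. Lengths are in mm, angles in degrees, forces in N, time in s.
With the tool pointing down it reaches from about 425 to 950 mm from the base axis. Payload 16.7 kg.
Tool frame: the origin (TCP) lies at the very end of the fingers, on their centre line; the grasp point (between the pads) lies 19 mm behind it; y points along the fingers, z is the direction in which the jaws open and shut, and the axes are right-handed (so a half turn about y gives the same grasp; the last joint's range is limited). The gripper opens to 94 mm and grips with 3 to 60 N. Pads are 16 mm wide; open, the fingers measure 119 mm over their backs; the gripper's body (75 mm by 177 mm) begins 78 mm behind the grasp point.
Start: joints at [54.861, 24.414, 4.234, 92.017, -1.954, 63.644, -3.845], TCP at [301.926, -603.667, 185.167] pointing down, gripper open.
Joint ranges: [-163.25, 163.25], [-28.42, 122.38], [-70.27, 78.77], [12.13, 141.07], [-58.53, 238.53], [9.26, 117.41], [-156.51, 156.51]. Speed limits (degrees/s): [108.29, 108.29, 136.94, 136.94, 172.46, 172.46, 172.46].

INTERFACE

Orientations are given as a 3x3 rotation matrix whose columns are the frame's x, y, z axes.
In Python, from station import * gives the robot as it stands. The module is installed in compiled form; this text tells all that it offers.
- The arm moves only by the tool jog_arm, never from a script. Its argument "deltas" is text: rows parted by semicolons, each of 7 numbers parted by spaces: the finger opening in m, from 0 to 0.094, then the shift along the tool's x, y, z in m, then the turn, a rotation vector about the tool's x, y, z in degrees. In form: claw x y z ax ay az; .... A call has exactly 8 rows; each row is the pose to reach, as a shift and turn from the pose measured when the call began, along the tool's axes at that moment; what a row does not reach only later rows make up. A row lasts 1/8 s, in which the tool goes at most 62.5 mm and 10.7 degrees, less where a joint would pass 70% of its speed; a pose out of reach is approached as far as the arm can. A call with a gripper value outside its range is refused whole. The fingers move at their own pace and stop on an object; "force" is the grip in N (left out, the last holds). Time passes only in rows, so rows that repeat a pose let the fingers close, or fill a call up. It gives the time, the measured TCP pose, the force and the opening at its end, in the units of the state.
- get_obs(): the state, without advancing time (a new reading comes with each control period).
- grab_frame(name): name is "side" or "top" or "wrist"; returns the picture (480x640x3 uint8, red, green, blue); there is no depth.
- get_calibration(name): a dict with "K" (3x3 intrinsics, pixels), "k1" (the pictures are not rectified: a ray, as slopes to the right and down, at radius r is drawn at 1 + k1 r^2 times it, then the intrinsics apply), "cam_to_world" (4x4, takes a point from camera to world coordinates); the wrist camera has in their place "mount" (4x4, takes a point from camera to tool coordinates, whose origin is the TCP and whose axes are the tool frame's). Camera axes: x right, y up, looking along -z (the intrinsics and any distortion apply to the point x, -y, -z); pixel columns grow to the right and rows downward; lengths in mm; the calibration is good to about 2 mm. A picture is of the moment at which its call begins: read the wrist's pose just before it. get_calibration takes no time and is no camera call.
- job_done(): hands the job in, once; it reports no verdict.
The state is a dict: "time_s": time; "joint_positions": joint angles; "joint_vel": joint speeds; "tau": joint torques, N m; "eef_pos": TCP position; "ee_rot": TCP orientation; "force": force on the tool from outside, world axes, zero at the start; "torque": the same for the moment, N m; "gripper_width": finger opening in mm.
Only numpy, scipy, OpenCV 4.12 (cv2) and the standard library are available. Lean on these libraries where they do the work, as an engineer would, in place of code of your own. Each camera call takes 0.05 s, during which the arm holds its last target. There are 200 camera calls.

## Working session

There is one attempt and no reset: what is moved stays moved. The work goes in short steps, Python scripts to look and compute and a tool call to move; the robot and the scene stay as the last step left them, time stands still between calls to the robot, and variables do not carry over. Pictures are saved under pics/ and viewed, on a budget of 10 in all, crops included, one or two more only if the job needs it, and the job is handed in when it is done.

Besides the shell and the picture viewer there is one more tool, called after ">>>" by a JSON object that holds its "fn" and its "kwargs". jog_arm: Moves the arm, as the interface text tells. Its arguments: {"type":"object","properties":{"deltas":{"type":"string"},"force":{"type":"number"}},"required":["deltas"]}

```bash
mkdir -p pics; cat > h.py <<'E'
from station import *
import numpy as np, cv2
def cast(name,px,z=None,obs=None):
    c=get_calibration(name); K=np.array(c["K"]);k1=c["k1"]
    d=cv2.undistortPoints(np.array([[px]],float),K,np.array([k1,0,0,0,0.]))[0,0]
    if name=="wrist":
        T=np.eye(4);T[:3,:3]=obs["ee_rot"];T[:3,3]=obs["eef_pos"];T=T@np.array(c["mount"])
    else: T=np.array(c["cam_to_world"])
    r=T[:3,:3]@np.array([d[0],-d[1],-1]);o=T[:3,3]
    return (o,r) if z is None else o+r*(z-o[2])/r[2]
def proj(name,P,obs=None):
    c=get_calibration(name)
    if name=="wrist":
        T=np.eye(4);T[:3,:3]=obs["ee_rot"];T[:3,3]=obs["eef_pos"];T=T@np.array(c["mount"])
    else: T=np.array(c["cam_to_world"])
    p=np.linalg.inv(T)@np.append(P,1); s=np.array([p[0],-p[1]])/-p[2]
    s=s*(1+c["k1"]*(s@s)); K=np.array(c["K"]); return (K@np.append(s,1))[:2]
def save(name,fn):
    im=grab_frame(name);cv2.imwrite(fn,cv2.cvtColor(im,cv2.COLOR_RGB2BGR));return im
E
python3 -c "
from h import *
np.set_printoptions(precision=3,suppress=True)
o=get_obs();print(o)
for n in ('side','top','wrist'): print(n,get_calibration(n))
save('side','pics/s1.png');save('top','pics/t1.png')"
```

```text
{'time_s': 0.0, 'joint_positions': array([54.86 , 24.449,  4.232, 92.052, -1.955, 63.644, -3.844]), 'joint_vel': array([-0.148,  0.113,  0.12 ,  0.007, -0.02 ,  0.013, -0.001]), 'tau': array([ -0.002, -93.582,   3.666, -45.419,  -0.049,   0.02 ,  -0.   ]), 'eef_pos': array([ 301.728, -603.282,  184.479]), 'ee_rot': array([[-0.894, -0.001,  0.447],
       [-0.447,  0.001, -0.894],
       [ 0.   , -1.   , -0.001]]), 'force': array([-0.237,  0.232,  0.124]), 'torque': array([-0.012,  0.002,  0.004]), 'gripper_width': 93.93616614262689}
side {'K': array([[597.696,   0.   , 310.809],
       [  0.   , 597.696, 241.091],
       [  0.   ,   0.   ,   1.   ]]), 'k1': -0.07059083092313564, 'cam_to_world': array([[ -0.88 ,   0.357,  -0.313, 219.582],
       [ -0.475,  -0.637,   0.607, 705.353],
       [  0.018,   0.683,   0.731, 952.539],
       [  0.   ,   0.   ,   0.   ,   1.   ]])}
top {'K': array([[603.549,   0.   , 332.37 ],
       [  0.   , 603.549, 237.434],
       [  0.   ,   0.   ,   1.   ]]), 'k1': -0.042201013735403435, 'cam_to_world': array([[  -0.041,    0.976,   -0.214,  379.037],
       [  -0.999,   -0.041,    0.006,  -55.555],
       [  -0.003,    0.214,    0.977, 1185.228],
       [   0.   ,    0.   ,    0.   ,    1.   ]])}
wrist {'K': array([[356.718,   0.   , 319.504],
       [  0.   , 356.718, 236.489],
       [  0.   ,   0.   ,   1.   ]]), 'k1': -0.016812104629618234, 'mount': array([[  -0.001,   -0.972,   -0.234,  -67.191],
       [  -0.   ,    0.234,   -0.972, -200.104],
       [   1.   ,   -0.001,   -0.   ,    1.521],
       [   0.   ,    0.   ,    0.   ,    1.   ]])}
```

View pics/t1.png

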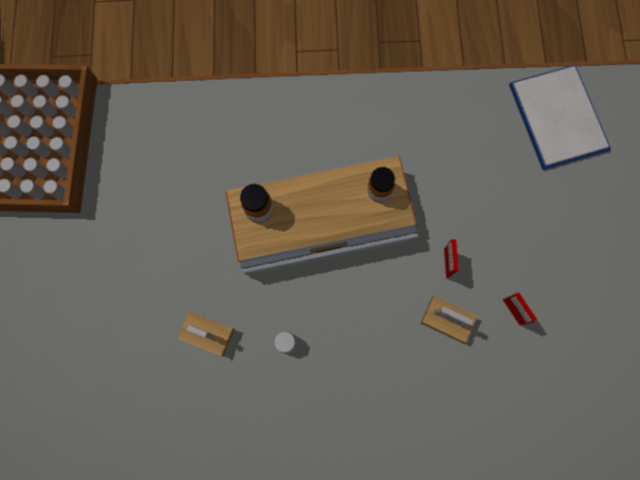

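View pics/s1.png

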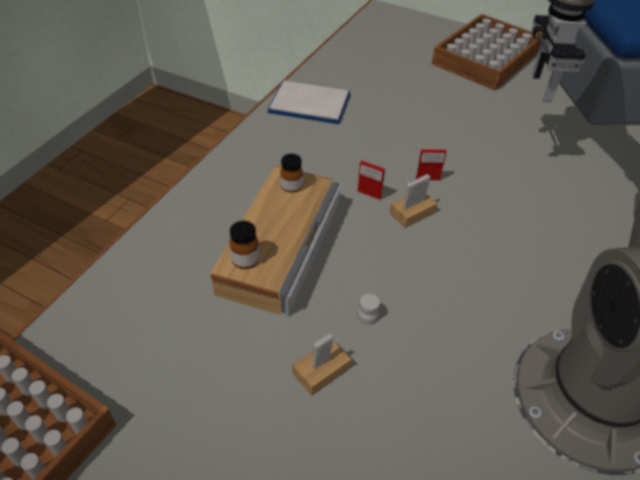

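Top view: the candidates are the white holder at (457,316), about 35 px wide, and the white holder at (198,332), about 20 px wide. There are also red ones at (452,259) and (520,309), and the pot at (285,342). I choose (457,316), the wide white one on the right. The rail's free gap is at about (328,248).

```bash
cat > m.py <<'E'
from h import *
np.set_printoptions(precision=1,suppress=True)
im=cv2.imread('pics/t1.png')
hsv=cv2.cvtColor(im,cv2.COLOR_BGR2HSV)
def blobs(m,roi,name,z,mn=40):
    x0,y0,x1,y1=roi;mm=np.zeros_like(m);mm[y0:y1,x0:x1]=m[y0:y1,x0:x1]
    for c in cv2.findContours(mm,cv2.RETR_EXTERNAL,cv2.CHAIN_APPROX_NONE)[0]:
        if cv2.contourArea(c)<mn: continue
        b=cv2.boxPoints(cv2.minAreaRect(c))
        w=np.array([cast('top',p,z)[:2] for p in b])
        e=[w[1]-w[0],w[2]-w[1]]
        l=max(e,key=np.linalg.norm)
        print(name,'px',b.mean(0),'c',w.mean(0),'sz',[np.linalg.norm(v).round(1) for v in e],'long dir',np.degrees(np.arctan2(l[1],l[0])).round(1))
wood=((hsv[...,0]<25)&(hsv[...,1]>90)&(hsv[...,2]>60)).astype(np.uint8)
k=np.ones((7,7),np.uint8)
wc=cv2.morphologyEx(wood,cv2.MORPH_CLOSE,k)
blobs(wc,(400,280,500,360),'standR',32); blobs(wc,(160,300,250,370),'standL',32)
blobs(wc,(215,140,425,275),'riser',70)
white=((hsv[...,1]<60)&(hsv[...,2]>135)).astype(np.uint8)
print('white V', hsv[316,457],hsv[332,198],hsv[350,350])
blobs(white,(430,295,485,340),'holdR',113-12,20); blobs(white,(180,315,220,345),'holdL',101,20)
a=cv2.resize(im[290:350,405:495],None,fx=4.4,fy=5,interpolation=cv2.INTER_CUBIC)
a=cv2.resize(im[285:355,400:500],(400,280),interpolation=cv2.INTER_CUBIC)
b=cv2.resize(im[305:375,160:260],(400,280),interpolation=cv2.INTER_CUBIC)
c=cv2.resize(im[215:280,225:425],(800,260),interpolation=cv2.INTER_CUBIC)
cv2.imwrite('pics/c1.png',np.vstack([np.hstack([a,b]),c]))
E
python3 m.py
```

```text
standR px [448.9 319.1] c [ 463.8 -277.3] sz [np.float64(58.1), np.float64(93.6)] long dir -117.9
standL px [205.7 333.6] c [455.6 185.5] sz [np.float64(55.2), np.float64(95.3)] long dir -113.0
riser px [320.7 211. ] c [677.5 -42.8] sz [np.float64(354.4), np.float64(154.2)] long dir -80.6
white V [ 15   4 140] [  0   2 148] [ 38   9 109]
holdR px [456.8 315. ] c [ 465.3 -278.7] sz [np.float64(7.5), np.float64(56.3)] long dir -118.5
holdL px [195.8 331. ] c [456.2 188.8] sz [np.float64(9.6), np.float64(33.7)] long dir -115.2
```

View pics/c1.png

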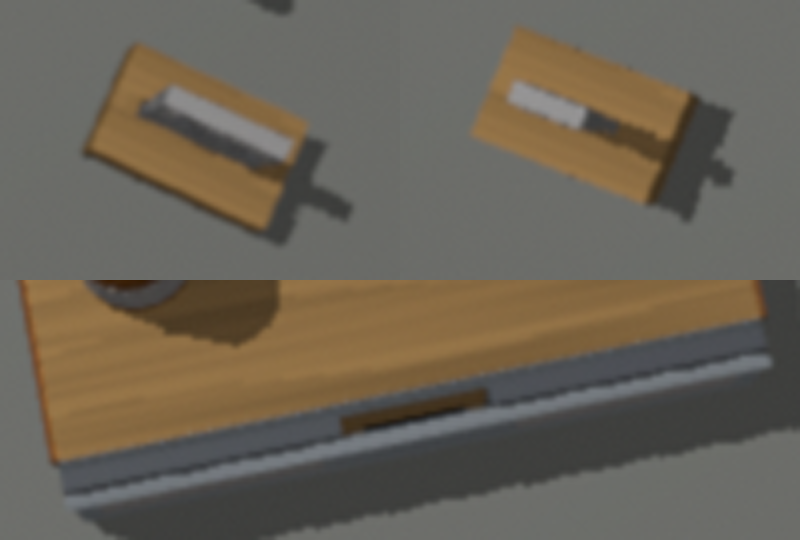

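The crop confirms the right-hand holder is the wide one: about 60 × 10 mm on top, centred on its stand. The gap is the brown patch at top-view px (310,251)–(347,244). Next I work out the hover move.

```bash
cat >> h.py <<'E'
from scipy.spatial.transform import Rotation as Ro
def Rt(jaw_deg):
    a=np.radians(jaw_deg); z=np.array([np.cos(a),np.sin(a),0]);y=np.array([0,0,-1.]);return np.stack([np.cross(y,z),y,z],1)
def rel(pos,jaw):
    o=get_obs();R=np.array(o["ee_rot"])
    d=R.T@(np.array(pos)-o["eef_pos"])/1000; rv=Ro.from_matrix(R.T@Rt(jaw)).as_rotvec(degrees=True)
    print('t',o['time_s'],'eef',np.round(o["eef_pos"],1),'F',np.round(o['force'],1),'w',round(o['gripper_width'],1));print('delta',np.round(d,4),'rot',np.round(rv,2))
E
python3 -c "
from h import *
np.set_printoptions(precision=1,suppress=True)
rel([465,-278,190],-28)
P=lambda x,y:(225+x/4,215+(y-280)/4)
for n,a,b,z in (('bevel top',(342,421),(486,391),70),('lip outer',(70,505),(770,362),67),('gap bottom/lip',(355,432),(492,404),66)):
  A=cast('top',P(*a),z);B=cast('top',P(*b),z);print(n,A,B,np.linalg.norm(A-B),np.degrees(np.arctan2(*(A-B)[1::-1])))
"
```

```text
t 0.1 eef [ 301.8 -603.3  184.5] F [-0.  -0.6 -0.9] w 93.8
delta [-0.3 -0.  -0.2] rot [  0.1 -35.4  -0. ]
bevel top [600.6 -19.9  70. ] [612.2 -88.3  70. ] 69.37344990353591 99.60682047547833
lip outer [566.4 109.1  67. ] [ 621.2 -223.8   67. ] 337.33416950396554 99.35295376362033
gap bottom/lip [595.8 -25.7  66. ] [606.6 -91.   66. ] 66.11922893264217 99.37189647690386
```

>>> {"fn": "jog_arm", "kwargs": {"deltas": "0.094 -0.036 -0.001 -0.027 0 -4.5 0; 0.094 -0.073 -0.002 -0.054 0 -9 0; 0.094 -0.109 -0.003 -0.082 0 -13.5 0; 0.094 -0.146 -0.004 -0.109 0 -18 0; 0.094 -0.182 -0.005 -0.136 0 -22 0; 0.094 -0.219 -0.0055 -0.163 0 -27 0; 0.094 -0.255 -0.0055 -0.19 0 -31 0; 0.094 -0.291 -0.0055 -0.218 0 -35.4 0", "force": 30}}

```text
time_s: 1.1
eef_pos: [464.8, -276.8, 190.2]
ee_rot: [[-0.468, -0.001, 0.884], [-0.884, 0.001, -0.468], [-0.001, -1.0, -0.001]]
force: [-0.2, 0.4, -0.9]
gripper_width: 93.8
```

```bash
python3 -c "
from h import *
import pickle
o=get_obs();im=save('wrist','pics/w1.png');pickle.dump(o,open('w1.pkl','wb'))
np.set_printoptions(precision=3,suppress=True)
rel([465,-278,190],-28)
print(proj('wrist',[465,-278,101],o))"
```

```text
t 1.15 eef [ 467.7 -270.9  190.3] F [ 3.   6.5 -0.5] w 94.3
delta [0.008 0.    0.001] rot [ 0.07  0.68 -0.16]
[318.939 233.923]
```

View pics/w1.png

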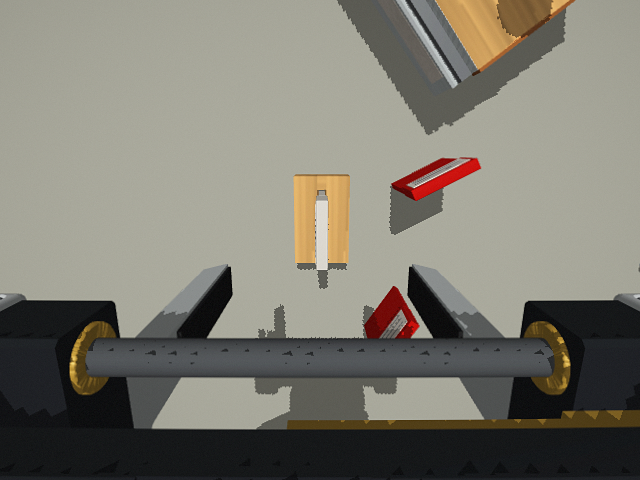

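The wrist view shows the wide holder's top edge at (321,197)–(321,268), square to the jaws. The red dummies are at (435,178) and (392,315), so I will go down with a narrower opening.

```bash
python3 -c "
from h import *
import pickle
np.set_printoptions(precision=3,suppress=True)
o=pickle.load(open('w1.pkl','rb'))
im=cv2.imread('pics/w1.png');h=cv2.cvtColor(im,cv2.COLOR_BGR2HSV)
m=((h[...,1]<40)&(h[...,2]>190)).astype(np.uint8);m2=np.zeros_like(m);m2[170:290,295:350]=m[170:290,295:350]
c=max(cv2.findContours(m2,0,1)[0],key=cv2.contourArea);b=cv2.boxPoints(cv2.minAreaRect(c));print(b)
w=np.array([cast('wrist',p,101,o) for p in b]);print(w,w.mean(0))
for i in range(2): print(np.linalg.norm(w[i+1]-w[i]),np.degrees(np.arctan2(*(w[i+1]-w[i])[1::-1])))
print('stand top', [cast('wrist',p,32,o) for p in ((294,175),(350,175),(294,263),(349,263))])
for p in ((452,242),(455,275),(510,296),(532,320)): print('red',cast('top',p,80))
rel([465,-278,71],-28)
"
```

```text
[[315. 201.]
 [327. 201.]
 [327. 269.]
 [315. 269.]]
[[ 475.037 -252.164  101.   ]
 [ 483.681 -256.73   101.   ]
 [ 456.721 -308.349  101.   ]
 [ 447.672 -303.572  101.   ]] [ 465.778 -280.204  101.   ]
9.775765327299036 -27.845451049943563
58.23511648663126 -117.57752159139659
stand top [array([ 463.513, -227.427,   32.   ]), array([ 512.652, -253.39 ,   32.   ]), array([ 419.45 , -307.558,   32.   ]), array([ 470.605, -334.565,   32.   ])]
red [ 603.215 -285.588   80.   ]
red [ 540.685 -285.962   80.   ]
red [ 497.342 -384.248   80.   ]
red [ 451.684 -420.231   80.   ]
t 1.15 eef [ 467.7 -270.9  190.3] F [ 3.   6.5 -0.5] w 94.3
delta [0.008 0.119 0.001] rot [ 0.07  0.68 -0.16]
```

>>> {"fn": "jog_arm", "kwargs": {"deltas": "0.05 0.005 0.01 0.001 0 0.5 0; 0.05 0.009 0.03 0.003 0 0.5 0; 0.05 0.009 0.055 0.003 0 0.5 0; 0.05 0.009 0.08 0.003 0 0.5 0; 0.05 0.009 0.1 0.003 0 0.5 0; 0.05 0.009 0.114 0.003 0 0.5 0; 0.05 0.009 0.119 0.003 0 0.5 0; 0.05 0.009 0.119 0.003 0 0.5 0"}}

```text
time_s: 2.15
eef_pos: [466.1, -280.2, 71.2]
ee_rot: [[-0.467, 0.0, 0.884], [-0.884, 0.003, -0.467], [-0.003, -1.0, -0.001]]
force: [-0.7, 0.2, -0.7]
gripper_width: 50.3
```

```bash
python3 -c "
from h import *
np.set_printoptions(precision=4,suppress=True)
rel([466,-280,71],-27.7)
"
```

```text
t 2.15 eef [ 466.1 -280.2   71.2] F [-0.7  0.2 -0.7] w 50.3
delta [-0.0002  0.0002 -0.0002] rot [ 0.08 -0.15 -0.15]
```

>>> {"fn": "jog_arm", "kwargs": {"deltas": "0.0 0 0 0 0 0 0; 0.0 0 0 0 0 0 0; 0.0 0 0 0 0 0 0; 0.0 0 0 0 0 0 0; 0.0 0 0 0 0 0 0; 0.0 0 0 0 0 0 0; 0.0 0 0 0 0 0 0; 0.0 0 0 0 0 0 0", "force": 35}}

```text
time_s: 3.15
eef_pos: [466.2, -280.3, 71.3]
ee_rot: [[-0.467, 0.0, 0.884], [-0.884, 0.003, -0.467], [-0.003, -1.0, -0.001]]
force: [-0.5, 0.5, 3.3]
gripper_width: 9.5
```

>>> {"fn": "jog_arm", "kwargs": {"deltas": "0.0 0 -0.004 0 0 0 0; 0.0 0 -0.012 0 0 0 0; 0.0 0 -0.022 0 0 0 0; 0.0 0 -0.034 0 0 0 0; 0.0 0 -0.05 0 0 0 0; 0.0 0 -0.07 0 0 0 0; 0.0 0 -0.084 0 0 0 0; 0.0 0 -0.09 0 0 0 0"}}

```text
time_s: 4.15
eef_pos: [466.5, -280.6, 162.4]
ee_rot: [[-0.467, 0.001, 0.884], [-0.884, 0.002, -0.467], [-0.003, -1.0, 0.0]]
force: [0.2, 0.4, -0.9]
gripper_width: 9.5
```

```bash
python3 -c "
from h import *
np.set_printoptions(precision=4,suppress=True)
rel([606,-56,162],9.4)
"
```

```text
t 4.15 eef [ 466.5 -280.6  162.4] F [ 0.2  0.4 -0.9] w 9.5
delta [-0.2638  0.0011  0.0184] rot [ -0.05 -37.25  -0.14]
```

>>> {"fn": "jog_arm", "kwargs": {"deltas": "0.0 -0.02 0 -0.003 0 -4 0; 0.0 -0.06 0 -0.008 0 -10 0; 0.0 -0.1 0 -0.013 0 -16 0; 0.0 -0.14 0 -0.018 0 -23 0; 0.0 -0.18 0 -0.023 0 -30 0; 0.0 -0.212 0 -0.027 0 -35 0; 0.0 -0.227 0 -0.029 0 -37 0; 0.0 -0.227 0 -0.029 0 -37 0"}}

```text
time_s: 5.15
eef_pos: [547.0, -66.0, 162.8]
ee_rot: [[0.16, 0.001, 0.987], [-0.987, 0.002, 0.16], [-0.002, -1.0, 0.001]]
force: [0.1, -0.3, -0.8]
gripper_width: 9.5
```

```bash
python3 -c "
from h import *
import pickle
o=get_obs();im=save('wrist','pics/w2.png');pickle.dump(o,open('w2.pkl','wb'))
np.set_printoptions(precision=4,suppress=True)
rel([606,-56,162],9.4)
print(proj('wrist',[606,-56,58],o))"
```

```text
t 5.2 eef [546.7 -67.1 162.8] F [ 0.2 -0.5 -0.3] w 9.5
delta [-0.0016  0.0008  0.0603] rot [-0.06 -0.33 -0.1 ]
[387.4064 228.0455]
```

View pics/w2.png

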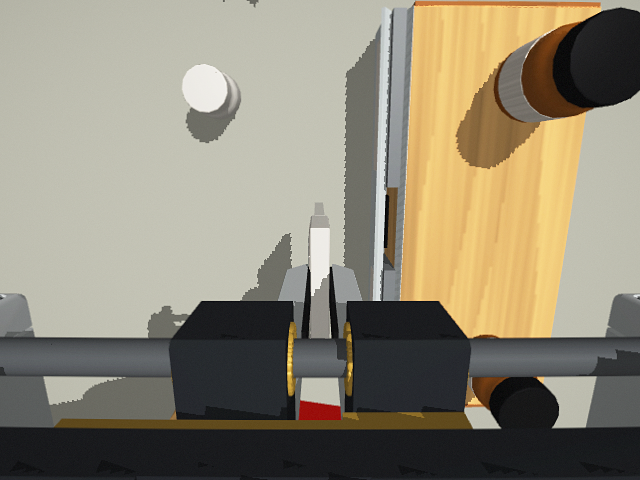

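Wrist view: the holder is held upright at (319,230), with the free gap (brown and black) at columns 385–397, rows 188–264. The pot and jars are undisturbed. I'll measure the edges in a crop.

```bash
python3 -c "
from h import *
im=cv2.imread('pics/w2.png')
cv2.imwrite('pics/c2.png',cv2.resize(im[175:275,300:420],(720,600),interpolation=cv2.INTER_NEAREST))
for r in (150,205,225,245,280): print(r,im[r,370:418].mean(1).astype(int))
for c in (387,394): print(c,im[180:272,c].mean(1).astype(int))
"
```

```text
150 [105 107 107 112 112 113 116 171 216 210 216 224 218 223 218 123 125  66
  80 156 150 150 151 148 148 150 148 147 149 148 147 126 125 129 128 124
 145 208 169 173 178 176 175 172 169 167 165 166]
205 [106 109 106 108 103 133 215 211 209 225 222 220 219 221 231  51  11  13
  18  79  80  78  83  78  70  74  74 125 122 120 118 120 121 138 206 155
 161 165 164 167 168 164 163 162 162 163 165 168]
225 [108 108 107 108 102 190 210 207 224 224 221 219 221 228 114   7  16  15
  62  77  79  83  83  70  73  76 119 130 129 125 127 131 135 206 155 157
 161 163 165 165 162 161 160 158 159 166 166 173]
245 [108 107 107 104 163 210 207 211 224 224 218 223 226 178   0  11  15  61
  80  77  82  82  78  71  75 119 127 131 129 118 122 127 205 152 156 158
 158 163 163 162 160 160 159 160 162 167 174 183]
280 [115 113 113 163 204 202 210 223 221 225 228 128  66  76 144 138 137 138
 138 137 138 137 138 138 140 126 123 120 123 124 167 182 152 155 159 161
 164 162 161 160 159 158 161 165 175 180 187 188]
387 [ 79  77  76 102 103 102 101  85  69  70  69  69  70  70  55   5   6  10
  12  13  15  14  12  16  12  13  12  13  14  15  12  14  13  12  14  11
  13  16  11  11  16  14  13  13  18  15  17  14  14  16  16  13  17  28
  27  28  30  26  28  29  43  41  46  43  43  61  62  57  75  73  71  74
  73  74  74  75  76  66  62  60  58  60  59  57  89  87  87  87  85  85
 114 141]
394 [144 145 143 144 143 145 149 107  73  73  73  73  72  75  72  72  73  74
  72  69  70  71  71  70  70  70  72  69  69  73  71  72  73  73  73  75
  72  74  69  73  74  74  76  69  75  73  75  74  72  74  74  74  73  71
  71  74  74  74  76  76  72  73  75  76  75  75  76  73  75  77  75  75
  75  75  91  89  89  87  89  90 104 103 104 103 103 112 113 117 109  84
 112 140]
```

View pics/c2.png

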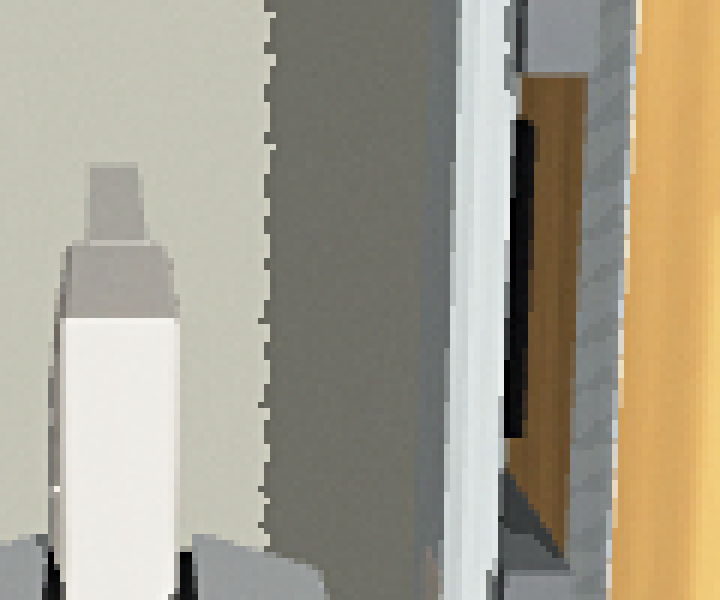

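```bash
python3 -c "
from h import *
import pickle
np.set_printoptions(precision=1,suppress=True)
o=pickle.load(open('w2.pkl','rb'))
yaw=np.radians(9.4)
c=lambda p,z:cast('wrist',p,z,o)
A,B=c((409.7,150-3),70),c((400.9,280),70)
A,B=c((407,150),70),c((400.8,280),70); print('board edge dir',np.degrees(np.arctan2(*(A-B)[1::-1])))
A,B=c((377,150),67),c((372.8,280),67); print('lip dir',np.degrees(np.arctan2(*(A-B)[1::-1])))
X=np.array([np.cos(yaw),np.sin(yaw)]);Y=np.array([-X[1],X[0]])
tcp=o['eef_pos'][:2];print('tcp n,t',X@tcp,Y@tcp)
for nm,z,ps,off in (('lip out',67,((375,225),(374.2,245)),-13),('lip in',58,((384.2,225),(383.5,245)),-5),('wall',58,((396,225),(395,245)),5),('board',70,((403.2,225),(402.2,245)),9)):
  for p in ps: print(nm,'n0=',X@c(p,z)[:2]-off)
for nm,p,z in (('top end',(392,187.4),66),('low end',(390,270),66),('clip hi',(387,195),32),('clip lo',(386,247.8),32)): print(nm,'t',Y@c(p,z)[:2])
print('holder top', [ (X@c(p,z)[:2]-X@tcp,Y@c(p,z)[:2]-Y@tcp) for p,z in (((310.5,228),192.5),((329.8,228),192.5),((314.5,202.3),102),((323.5,202.3),102))])
"
```

```text
board edge dir 99.63229385162563
lip dir 99.43631008790939
tcp n,t 528.8420574900819 -154.4057430064329
lip out n0= 589.3415032668305
lip out n0= 589.2299087308651
lip in n0= 590.804006378545
lip in n0= 590.8849194618126
wall n0= 591.1173880952093
wall n0= 591.0703465556558
board n0= 590.5428723458174
board n0= 590.5784216583776
top end t -118.06052243382858
low end t -190.09573095152473
clip hi t -128.38470437534536
clip lo t -179.17958228983278
holder top [(np.float64(-3.8616247721803347), np.float64(28.989338553084323)), (np.float64(5.567578987713318), np.float64(28.95987045216269)), (np.float64(-3.1137627346574845), np.float64(29.08025667167351)), (np.float64(3.5052105879211695), np.float64(29.059687122354973))]
```

```bash
python3 -c "
from h import *
np.set_printoptions(precision=4,suppress=True)
a=np.radians(9.5);X=np.array([np.cos(a),np.sin(a)]);Y=np.array([-X[1],X[0]])
b=np.radians(9.4);X2=np.array([np.cos(b),np.sin(b)]);Y2=np.array([-X2[1],X2[0]])
p=590.5*X2-153.5*Y2;print(p)
rel([*p,148],9.5)
"
```

```text
[607.6414 -54.9948]
t 5.2 eef [546.7 -67.1 162.8] F [ 0.2 -0.5 -0.3] w 9.5
delta [-0.0024  0.0148  0.0621] rot [-0.06 -0.43 -0.1 ]
```

>>> {"fn": "jog_arm", "kwargs": {"deltas": "0.0 0 0.001 0.008 0 -0.2 0; 0.0 -0.001 0.003 0.02 0 -0.4 0; 0.0 -0.002 0.005 0.034 0 -0.4 0; 0.0 -0.0024 0.008 0.048 0 -0.4 0; 0.0 -0.0024 0.011 0.058 0 -0.4 0; 0.0 -0.0024 0.014 0.062 0 -0.4 0; 0.0 -0.0024 0.0148 0.062 0 -0.4 0; 0.0 -0.0024 0.0148 0.062 0 -0.4 0"}}

```text
time_s: 6.2
eef_pos: [607.2, -55.1, 148.0]
ee_rot: [[0.164, 0.001, 0.986], [-0.986, 0.002, 0.164], [-0.002, -1.0, 0.001]]
force: [-0.4, 0.1, -0.2]
gripper_width: 9.5
```

```bash
python3 -c "
from h import *
import pickle
o=get_obs();im=save('wrist','pics/w3.png');pickle.dump(o,open('w3.pkl','wb'))
im=cv2.imread('pics/w3.png')
cv2.imwrite('pics/c3.png',cv2.resize(im[165:285,250:410],(800,600),interpolation=cv2.INTER_NEAREST))
np.set_printoptions(precision=4,suppress=True)
rel([607.6,-55,148],9.5)"
```

```text
t 6.25 eef [607.3 -55.1 148.2] F [-1.   0.6 -0.8] w 9.3
delta [-0.0001  0.0002  0.0003] rot [-0.06 -0.04 -0.09]
```

View pics/c3.png

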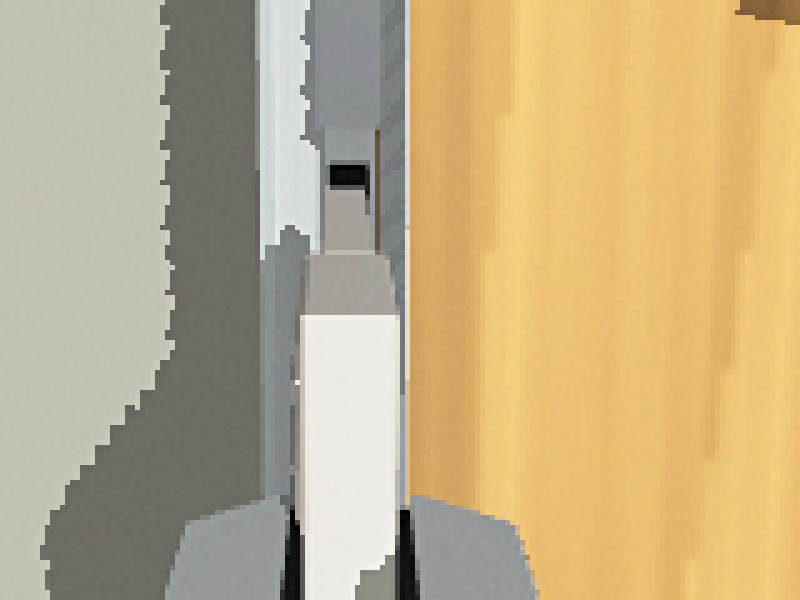

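The crop shows the tongue at x 325–370, centred on the slot at 321–377, and the black clip is visible between them. It is aligned, so I descend partway.

>>> {"fn": "jog_arm", "kwargs": {"deltas": "0.0 0 0.004 0 0 0 0; 0.0 0 0.01 0 0 0 0; 0.0 0 0.017 0 0 0 0; 0.0 0 0.024 0 0 0 0; 0.0 0 0.031 0 0 0 0; 0.0 0 0.038 0 0 0 0; 0.0 0 0.044 0 0 0 0; 0.0 0 0.046 0 0 0 0"}}

```text
time_s: 7.25
eef_pos: [607.1, -55.0, 101.7]
ee_rot: [[0.164, 0.0, 0.986], [-0.986, 0.002, 0.164], [-0.002, -1.0, 0.001]]
force: [0.4, -0.2, -1.4]
gripper_width: 9.5
```

Free, with no contact. Bottom is at about 40 mm. On to the clip, slowly.

>>> {"fn": "jog_arm", "kwargs": {"deltas": "0.0 0 0.003 0 0 0 0; 0.0 0 0.006 0 0 0 0; 0.0 0 0.008 0 0 0 0; 0.0 0 0.01 0 0 0 0; 0.0 0 0.0115 0 0 0 0; 0.0 0 0.013 0 0 0 0; 0.0 0 0.014 0 0 0 0; 0.0 0 0.014 0 0 0 0"}}

```text
time_s: 8.25
eef_pos: [607.3, -55.0, 87.8]
ee_rot: [[0.164, 0.0, 0.986], [-0.986, 0.002, 0.164], [-0.002, -1.0, 0.001]]
force: [-0.2, -0.0, 4.6]
gripper_width: 9.6
```

>>> {"fn": "jog_arm", "kwargs": {"deltas": "0.0 0 0.001 0 0 0 0; 0.0 0 0.002 0 0 0 0; 0.0 0 0.0028 0 0 0 0; 0.0 0 0.0034 0 0 0 0; 0.0 0 0.0039 0 0 0 0; 0.0 0 0.0042 0 0 0 0; 0.0 0 0.0044 0 0 0 0; 0.0 0 0.0044 0 0 0 0"}}

```text
time_s: 9.25
eef_pos: [607.4, -55.0, 83.5]
ee_rot: [[0.164, 0.001, 0.986], [-0.986, 0.002, 0.164], [-0.002, -1.0, 0.001]]
force: [0.1, 0.4, 6.5]
gripper_width: 9.7
```

>>> {"fn": "jog_arm", "kwargs": {"deltas": "0.0 0 0.0003 0 0 0 0; 0.0 0 0.0006 0 0 0 0; 0.0 0 0.0009 0 0 0 0; 0.0 0 0.0012 0 0 0 0; 0.0 0 0.0012 0 0 0 0; 0.0 0 0.0012 0 0 0 0; 0.0 0 0.0012 0 0 0 0; 0.0 0 0.0012 0 0 0 0"}}

```text
time_s: 10.25
eef_pos: [608.1, -54.9, 83.2]
ee_rot: [[0.164, 0.002, 0.986], [-0.986, 0.002, 0.164], [-0.001, -1.0, 0.002]]
force: [-1.2, -0.2, 15.0]
gripper_width: 9.3
```

The force step to 15 N with almost no travel shows the clip is on its stop. I'll ease the push slightly and check.

>>> {"fn": "jog_arm", "kwargs": {"deltas": "0.0 0 0.0006 -0.0003 0 0 0; 0.0 0 0.0006 -0.0003 0 0 0; 0.0 0 0.0006 -0.0003 0 0 0; 0.0 0 0.0006 -0.0003 0 0 0; 0.0 0 0.0006 -0.0003 0 0 0; 0.0 0 0.0006 -0.0003 0 0 0; 0.0 0 0.0006 -0.0003 0 0 0; 0.0 0 0.0006 -0.0003 0 0 0"}}

```text
time_s: 11.25
eef_pos: [608.2, -55.0, 83.2]
ee_rot: [[0.164, 0.003, 0.986], [-0.986, 0.002, 0.164], [-0.001, -1.0, 0.003]]
force: [-1.7, -1.0, 12.5]
gripper_width: 9.6
```

```bash
python3 -c "
from h import *
import pickle
for _ in range(3):
  o=get_obs();im=save('wrist','pics/w4.png');print(o['eef_pos'],o['force'],o['gripper_width'])
im=cv2.imread('pics/w4.png')
save('side','pics/s4.png');s=cv2.imread('pics/s4.png')
a=cv2.resize(im[140:300,220:420],(400,320),interpolation=cv2.INTER_CUBIC)
b=cv2.resize(s[140:320,200:400],(400,320),interpolation=cv2.INTER_CUBIC)
cv2.imwrite('pics/c4.png',np.hstack([a,b]))
o=get_obs()
for P in ([607.6,-55.8,113],):print(proj('wrist',P,o),proj('side',P))"
```

```text
[608.20406469 -54.95014362  83.23174772] [-1.74476717 -0.96646371 12.4722197 ] 9.550869657412816
[608.2122003  -54.95508378  83.22198408] [-1.73085545 -0.41662226 13.57831718] 9.86535935895346
[608.18195899 -54.94948246  83.21089921] [-1.36035977  0.16728334 12.21349353] 9.396240590299815
[317.3473371  285.32727065] [313.26508534 215.72474801]
```

View pics/c4.png

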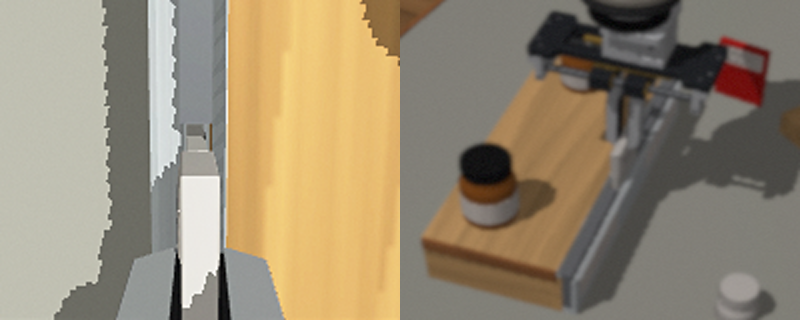

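The holder stands upright in the gap. The tongue is in the slot at (196,140) of the left crop, and the jar and pot are undisturbed. TCP z of 83.2 puts the bottom at about 21.9 mm, against 22 mm at the stop, and the push is steady at about 12.5 N.

```bash
python3 -c "
from station import *
print(job_done())"
```

```text
the job is handed in; nothing more can be done
None
```

The wide white holder is in the rail's free gap, label side facing out by the given start pose and pressed down against the clip. I handed the job in at about 11.5 s with the gripper still holding it.

- **Pressed home:** the last reading puts the holder's bottom edge at about 21.9 mm, against 22 mm at the clip's stop. The force rose from 6.5 to 15 N in the last 0.3 mm of travel, so I eased the push, and it then held at about 12–13 N.
- **Sideways load:** under 2 N against the riser.
- **Final pictures:** the tongue is inside the slot and the holder stands upright. The one jar in clear view and the pot had not moved. The other jar was mostly hidden by the gripper and the narrow holder was outside the crop, but the arm went near neither.
- **Disagreement:** the first estimate of the slot, from the top camera, was about 2 mm off the wrist camera's. I used the wrist camera's value, and the holder went in without touching the sides.
- **Not checked:** I did not look at the label itself. That it faces out rests on the start pose you gave and on turning the holder only about 37° to line up with the rail.

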